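Slide the stone tile over the tray's lip and set the candle cup on it

TASK

Push the beige stone tile along the wooden tray, over the raised lip, so that it drops flat into the pocket beyond, and go on until it presses lightly against the brass stop with the rubber front; hold that light push (about 6 to 12 N, never as much as 20 N) for half a second. Then gently stand the red and grey candle cup upright in the middle of the tile and let go. Leave the other things on the table where they are.

Things in the scene. Friction and masses are not known exactly. Their poses are not given: they have to be found in the camera images.
- tray: Fixed walnut tray board on the table, 320 long (x) x 160 wide x 10 mm thick, board from x = -175 to +145 mm. Origin: on the table under the middle of the lip; z up. The tile starts on the flat landing at negative x; the pocket is at positive x, its floor level with the landing, 10 mm above the table. Push along +x, low, but clear of the lip.
- lip (a point): Middle of the top of the pale wooden lip that crosses the tray (axes as the tray), 5 mm above the board, 15 mm above the table. A ramp rises from 26 to 2 mm before this point, the top is flat for 4 mm, and 2 mm past this point it drops straight to the pocket floor.
- guides: Two dark wooden side guides of the pocket, fixed on the tray, 16 mm high above the board; they carry the brass stop. Origin on the board's top under the lip's middle, axes as the tray. Parallel and 108 mm apart inside from x = +22 to +142 mm; towards the landing they flare to 128 mm apart at x = -18 mm but a crooked or off-centre tile can jam there.
- stop_zone (a point): Fixed point on the pocket floor 113.5 mm past the lip's middle (axes as the tray): the MIDDLE OF THE RANGE in which the stop may stand. The stop: brass bar 20 mm high with two 10 mm studs, across the pocket, black rubber buffer in front. It stays put but is NOT measured: the buffer's face lies up to 5.5 mm either side of this point along x. It yields 1 mm per 5 N, at most 4 mm.
- tile_c (a point): Centre (half-way up) of the loose beige stone tile, 100 x 100 x 12 mm, about 0.3 kg (varies); axes as the tile's sides, z up. Too wide to grasp. It starts flat on the landing, roughly square to the tray (within 9 degrees). No part starts on the ramp. Polished. While it tips over the lip its rear edge rises up to 10 mm and may cling to the pusher: draw back a little to let it drop.
- tile: The same tile; origin at the centre of its underside, z up.
- cup_c (a point): Centre (half-way up, 35 mm above its foot) of the loose candle cup, 70 mm high, about 0.25 kg: grey foot 60 mm across and 20 mm high, above it a red round body 52 mm across with a candle sunk in its top (the wick stands 8 mm higher). Grasp the red body across.
- cup: The same cup; origin at the centre of its underside, z up.
- bowl: Loose white bowl, 90 mm across, 40 mm high; origin under its centre. Bystander.
- bird: Loose small ochre wooden bird figure, 56 mm wide, 75 mm high; origin under its centre. Bystander.
- spare: Two spare dark grey slate tiles, stuck together, 103 x 102 x 24 mm; origin under their centre. Bystander.
- handle: Loose steel cabinet handle lying flat, about 130 mm long, 10 mm high. Bystander.
- keys: Key with leather fob lying flat, about 110 mm long. Bystander.

How it is judged:
On the way:
1. the tile lies flat in the pocket and is pressed against the stop with more than 2.5 N for 0.2 s (x of tile_c in the frame of tray above 0.0505 m and z of tile_c in the frame of tray below 0.0185 m and angle between tile's own z axis and vertical below 0.03 rad and contact force between tile and guides above 2.5 N), for 0.2 s.
At the end, for the whole second after the job is handed in: The tile lies flat in the pocket, wholly beyond the lip (centre more than 50.5 mm past the lip's middle, not more than 2.5 mm above its flat height, tilted less than 0.03 rad); the cup stands upright (0.06 rad) and still on the tile, within 18 mm of its centre, released (x of tile_c in the frame of tray above 0.0505 m and z of tile_c in the frame of tray below 0.0185 m and angle between tile's own z axis and vertical below 0.03 rad and horizontal distance between cup_c and tile_c below 0.018 m and angle between cup's own z axis and vertical below 0.06 rad and z of cup in the frame of tile between 0.009 and 0.016 m and linear speed of each of cup, tile below 0.02 m/s); the robot touches nothing.
It fails at once if the tile is pressed on the stop or the guides with 20 N or more (contact force between tile and guides above 20 N).
It fails at once if the cup is set down hard on the tile (over 25 N) (contact force between cup and tile above 25 N).
It fails at once if the cup is knocked over (angle between cup's own z axis and vertical above 0.6 rad).
It fails at once if a bystander is moved more than 30 mm (distance of any of bowl, bird, spare, handle, keys from where it was at the start of the episode above 0.03 m).
It also fails if it takes over 72 s, if anything falls off the work surface, if the arm or the gripper's body presses on something with over 40 N, if the wrist force passes 120 N, or if a joint passes its speed limit or range.

ROBOT

A 7-joint arm with a two-finger parallel gripper is mounted at the origin on the work surface. World frame = base frame: x ahead of the robot, y to its left, z up, the work surface at z = 0. Lengths are in m, angles in rad, forces in N, time in s.
With the tool pointing down it reaches from about 0.4 to 0.85 m from the base axis. Payload 10.4 kg.
Tool frame: the origin (TCP) lies midway between the tips of the shut fingers; the grasp point (between the pads) lies 19 mm behind it; z points along the fingers, x is the direction in which the jaws open and shut, and the axes are right-handed (so a half turn about z gives the same grasp; the last joint's range is limited). The gripper opens to 85 mm and grips with 20 to 120 N. Pads are 22 mm wide; open, the fingers measure 114 mm over their backs; the gripper's body (76 mm by 85 mm) begins 54 mm behind the grasp point. The pads swing forward as they close: fully open they stand 13 mm farther back than shut.
Start: joints at [-1.23, 0.332, -0.065, 1.46, 0.022, 1.35, -0.088], TCP at [0.222, 0.584, 0.231] pointing down, gripper open.
Joint ranges: [-2.6, 2.6], [-0.5, 2.12], [-1.47, 1.34], [0.16, 2.42], [-1.27, 4.41], [0.06, 2.06], [-2.6, 2.6]. Speed limits (rad/s): [2.22, 2.22, 2.79, 2.79, 3.14, 3.14, 3.14].

INTERFACE

Orientations are given as a unit quaternion [x, y, z, w].
In Python, from workcell import manip, cams gives the robot as it stands.
- The arm moves only by the tool move_arm, never from a script. Its argument "moves" is a list of rows, each a list of 7 numbers: the turn, a rotation vector about the tool's x, y, z in degrees, then the shift along the tool's x, y, z in m, then the finger opening in m, from 0 to 0.0854. A call has 1 to 10 rows; each row is the pose to reach, as a shift and turn from the pose commanded when the call began, along the tool's axes at that moment; what a row does not reach only later rows make up. A row lasts 1/10 s, in which the tool goes at most 50 mm and 8.59 degrees, less where a joint would pass 70% of its speed; a pose out of reach is approached as far as the arm can. A call with a gripper value outside its range is refused whole. The fingers move at their own pace and stop on an object; "grip_force" is the grip in N (left out, the last holds). Time passes only in rows, so rows that repeat a pose let the fingers close. It gives the time, the measured TCP pose, the force and the opening at its end, in the units of the state.
- manip.get_obs(): the state, without advancing time (a new reading comes with each control period).
- cams.camera(name): name is "scene" or "top"; returns the picture (400x640x3 uint8, red, green, blue); there is no depth.
- cams.camera_params(name): a dict with "fx", "fy", "cx", "cy" (pixels), "xyz" and "rotation" of the camera in the world. Camera axes: x right, y up, looking along -z (the intrinsics and any distortion apply to the point x, -y, -z); pixel columns grow to the right and rows downward; lengths in m; the calibration is good to about 2 mm. A picture is of the moment at which its call begins. camera_params takes no time and is no camera call.
- manip.hand_in(): hands the job in, once; it reports no verdict.
The state is a dict: "clock": time; "joint_pos": joint angles; "joint_velocities": joint speeds; "tau": joint torques, N m; "position": TCP position; "ee_rot": TCP orientation; "ft_force": force on the tool from outside, world axes, zero at the start; "torque": the same for the moment, N m; "grip_width": opening from 0.0 (shut) to 1.0 (fully open).
Only numpy, scipy, OpenCV 4.12 (cv2) and the standard library are available. Lean on these libraries where they do the work, as an engineer would, in place of code of your own. Each camera call takes 0.05 s, during which the arm holds its last target. There are 200 camera calls.

## Working session

There is one attempt and no reset: what is moved stays moved. The work goes in short steps, Python scripts to look and compute and a tool call to move; the robot and the scene stay as the last step left them, time stands still between calls to the robot, and variables do not carry over. Pictures are saved under pics/ and viewed, about 8 in all and at most 12, crops included, and the job is handed in when it is done.

Besides the shell and the picture viewer there is one more tool, called in YAML: its name, and indented under it one key for each argument. move_arm: Moves the arm, as the interface text tells. Its arguments: {"type":"object","properties":{"moves":{"type":"array","items":{"type":"array","items":{"type":"number"}}},"grip_force":{"type":"number"}},"required":["moves"]}

```bash
mkdir -p pics; python3 - <<'E'
from workcell import manip,cams
import cv2
o=manip.get_obs();print(o)
for n in("scene","top"):
    print(n,cams.camera_params(n));cv2.imwrite(f"pics/{n}0.png",cams.camera(n)[:,:,::-1])
E
```

```text
{'clock': 0.0, 'joint_pos': array([-1.22961745,  0.33284491, -0.06469862,  1.46093682,  0.02160458,
        1.34990341, -0.08848776]), 'joint_velocities': array([-0.00100669,  0.00044583, -0.00148029, -0.00125913, -0.00105911,
        0.00026845,  0.00040373]), 'tau': array([ 5.38031909e-04, -6.25445580e+01,  4.94750915e-02, -3.91595435e+01,
        1.62256847e-02,  9.99780226e-03,  7.74482669e-05]), 'position': array([0.22225437, 0.58374684, 0.23053492]), 'ee_rot': array([ 8.23339843e-01,  5.67548250e-01, -5.54293086e-04,  4.24888773e-04]), 'ft_force': array([-0.10803065,  0.55279625, -0.37510832]), 'torque': array([0.04610569, 0.02638568, 0.09069716]), 'grip_width': 1.0002960113483494}
scene {'fx': 400.27869091734067, 'fy': 400.27869091734067, 'cx': 320.52932108276565, 'cy': 203.6086159724791, 'xyz': array([1.04183521, 0.39688539, 1.14055824]), 'rotation': array([0.11519053, 0.23327916, 0.87701283, 0.40393127])}
top {'fx': 369.93100164305673, 'fy': 369.93100164305673, 'cx': 317.4421876250439, 'cy': 205.69231808848633, 'xyz': array([ 0.35874908, -0.00127816,  1.09564309]), 'rotation': array([ 0.05368003, -0.06876545, -0.69745081,  0.71130313])}
```

View pics/top0.png

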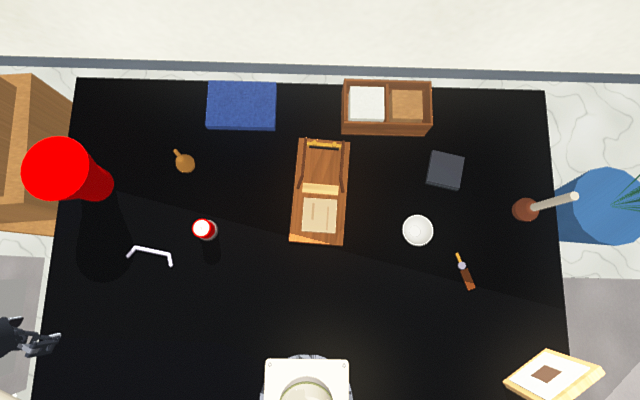

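View pics/scene0.png

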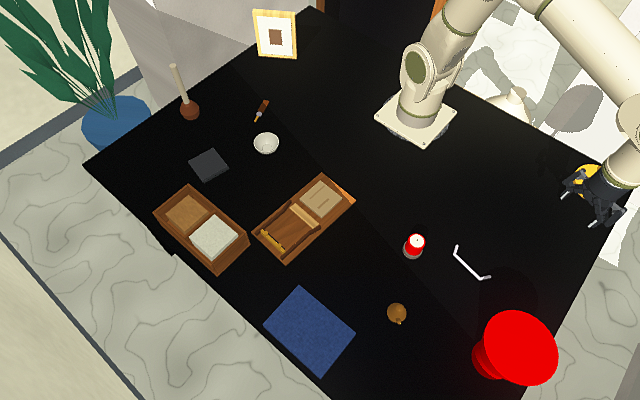

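The top view shows the tray at about (320,190), running up the image (+x), with the tile at (320,215) and the cup at (204,229). The arm is off to the left. I'll enlarge crops to read pixels accurately.

```bash
python3 - <<'E'
import cv2,numpy as np
t=cv2.imread("pics/top0.png");s=cv2.imread("pics/scene0.png")
a=cv2.resize(t[130:252,280:360],None,fx=4.8,fy=4.8,interpolation=cv2.INTER_CUBIC)
b=cv2.resize(t[210:250,184:224],None,fx=4.8,fy=4.8,interpolation=cv2.INTER_CUBIC)
c=np.zeros((586,600,3),np.uint8);c[:a.shape[0],:a.shape[1]]=a[:586];c[:192,400:592]=b
d=cv2.resize(s[228:264,398:430],None,fx=6,fy=6,interpolation=cv2.INTER_CUBIC);c[300:300+216,400:592]=d
cv2.imwrite("pics/crop1.png",c)
cv2.imwrite("pics/crop2.png",cv2.resize(s[165:270,245:360],None,fx=5,fy=5,interpolation=cv2.INTER_CUBIC))
E
cat > h.py <<'E'
import numpy as np,cv2
from scipy.spatial.transform import Rotation as R
from workcell import manip,cams
def ray(n,u,v):
    p=cams.camera_params(n);d=np.array([(u-p['cx'])/p['fx'],-(v-p['cy'])/p['fy'],-1.])
    return p['xyz'],R.from_quat(p['rotation']).apply(d)
def at(n,u,v,z):
    c,d=ray(n,u,v);return (c+d*(z-c[2])/d[2])[:2]
def proj(n,P):
    p=cams.camera_params(n);q=R.from_quat(p['rotation']).inv().apply(np.asarray(P)-p['xyz'])
    return np.stack([p['cx']-p['fx']*q[...,0]/q[...,2],p['cy']+p['fy']*q[...,1]/q[...,2]],-1)
E
```

```text
(no output)
```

View pics/crop1.png

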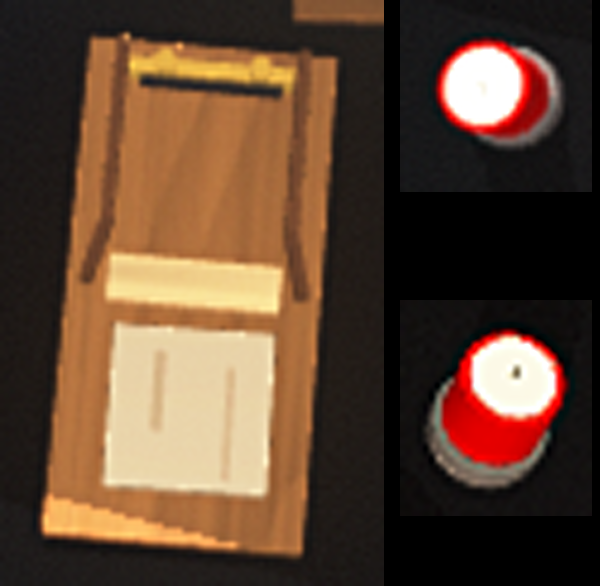

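View pics/crop2.png

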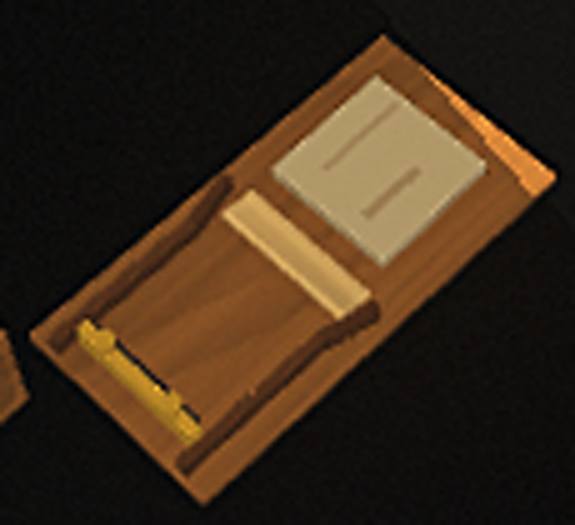

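Crop readings, full scale. The top view gives the four tray corners, tile corners and lip corners, and the scene crop gives the same. The buffer's front face runs from (138,88) to (282,96) in the top crop. Next I fit poses jointly.

```bash
cat > fit.py <<'E'
from h import *
from scipy.optimize import least_squares
c1=lambda p,o=(280,130),s=4.8:(np.array(p,float)+.5)/s-.5+np.array(o)
c2=lambda p:c1(p,(245,165),5)
def fit(obj,z,meas,x0):
    f=lambda q:np.concatenate([(proj(n,np.c_[(R.from_euler('z',q[2]).apply(np.c_[obj,np.zeros(len(obj))])+[q[0],q[1],0])[:,:2],np.full(len(obj),z)])-m).ravel() for n,m in meas])
    r=least_squares(f,x0);return r.x,f(r.x)
if __name__=="__main__":
    # order BL BR TR TL  (x rear, +y left)
    tr=np.array([[-.175,.08],[-.175,-.08],[.145,-.08],[.145,.08]])
    ti=np.array([[-.05,.05],[-.05,-.05],[.05,-.05],[.05,.05]])
    T=c1([[43,536],[302,556],[337,59],[91,38]]);S=c2([[555,179],[383,36],[30,335],[205,505]])
    tT=c1([[105,486],[267,496],[275,335],[116,324]]);tS=c2([[487,167],[377,76],[273,172],[384,262]])
    np.set_printoptions(precision=4,suppress=True)
    for nm,o,z,a,b in(("tray",tr,.01,T,S),("tile",ti,.022,tT,tS)):
        for m in([("top",a),("scene",b)],[("top",a)],[("scene",b)]):
            q,r=fit(o,z,m,[.55,0,0]);print(nm,q,np.degrees(q[2]),"res",r.round(1))
    q,_=fit(tr,.01,[("top",T),("scene",S)],[.55,0,0])
    qt,_=fit(ti,.022,[("top",tT),("scene",tS)],[.5,0,0])
    loc=lambda p:R.from_euler('z',-q[2]).apply(np.r_[p[0]-q[0],p[1]-q[1],0])[:2]
    print("tile in tray",loc(qt),np.degrees(qt[2]-q[2]))
    for p in([108,254],[282,268],[277,313],[104,298]):print("lip",loc(at("top",*c1(p),.012)))
    for z in(.01,.025):
        for p in([138,84],[282,94]):print("buffer",z,loc(at("top",*c1(p),z)))
    # cup: foot centre outline & candle top centre
    k=lambda p:c1(p,(184,210)); k2=lambda p:c1(p,(398,228),6)
    print("cup top(top)",at("top",*k((81,86)),.07),"(scene)",at("scene",*k2((111,78)),.07))
    for n,p in(("top",k((81,86))),("scene",k2((111,78)))):pass
    ang=np.linspace(0,6.28,60)
    c=at("top",*k((81,86)),.07)
    for n,of,s,o in(("top",(184,210),4.8,(400,0)),("scene",(398,228),6,(400,300))):
        for rr,z in((.026,.07),(.03,0.),(.03,.02)):
            P=np.c_[c[0]+rr*np.cos(ang),c[1]+rr*np.sin(ang),np.full(60,z)]
            w=(proj(n,P)-of+.5)*s-.5+np.array(o);print(n,z,"bbox",w.min(0).round(),w.max(0).round())
E
python3 fit.py
```

```text
tray [ 0.6123 -0.0294 -0.064 ] -3.664520077781085 res [-0.6 -0.4 -0.1  0.  -0.2 -0.4 -0.7 -0.4  0.4 -1.  -0.2 -0.5 -0.5 -0.3
 -0.3 -0.7]
tray [ 0.6114 -0.0306 -0.064 ] -3.664379766919864 res [-0.2 -0.1  0.3  0.3  0.2 -0.1 -0.3 -0.2]
tray [ 0.6135 -0.0277 -0.065 ] -3.725889882801444 res [ 0.6 -0.4  0.   0.  -0.4  0.3 -0.2 -0. ]
tile [ 0.52   -0.0272 -0.0449] -2.570432428446727 res [-0.8 -0.2 -0.3 -0.1 -0.2 -0.2 -0.8 -0.1 -0.1 -0.9 -0.5 -0.3 -0.6 -0.8
 -0.3 -0.3]
tile [ 0.5196 -0.0287 -0.0431] -2.4670578375030687 res [-0.3 -0.   0.2  0.   0.3 -0.1 -0.3  0.1]
tile [ 0.5208 -0.025  -0.0478] -2.740834459713046 res [ 0.3 -0.3 -0.1  0.3 -0.3 -0.3  0.   0.3]
tile in tray [-0.0923 -0.0037] 1.0940875952587226
lip [0.0027 0.0542]
lip [ 0.0032 -0.0551]
lip [-0.0257 -0.0541]
lip [-0.0255  0.0542]
buffer 0.01 [0.1158 0.0451]
buffer 0.01 [ 0.1174 -0.0471]
buffer 0.025 [0.1107 0.0446]
buffer 0.025 [ 0.1122 -0.0463]
cup top(top) [0.4703 0.3009] (scene) [0.4704 0.3002]
top 0.07 bbox [436.  41.] [526. 131.]
top 0.0 bbox [465.  51.] [563. 148.]
top 0.02 bbox [455.  46.] [555. 145.]
scene 0.07 bbox [459. 331.] [566. 427.]
scene 0.0 bbox [424. 383.] [541. 490.]
scene 0.02 bbox [432. 367.] [550. 475.]
```

Poses agree well between the two cameras (lip and cup outline checks within about 1–3 mm). The tray is at (0.612,-0.029) with yaw -3.7°. The tile sits at tray (-92,-3.7) mm, yaw +1.1°. The cup is at (0.470,0.3005). I'll push with the fingers 40 mm apart, square to the tray, and drift +3.7 mm in y on the way.

```bash
cat >> h.py <<'E'
TR=np.array([.6123,-.0294]);TY=-.064
def tw(x,y): return TR+R.from_euler('z',TY).apply([x,y,0])[:2]
def wt(p): return R.from_euler('z',-TY).apply([p[0]-TR[0],p[1]-TR[1],0])[:2]
def row(pos,yaw=None):
    "row for tool-down pose, tool x at world yaw"
    o=manip.get_obs();r0=R.from_quat(o['ee_rot'])
    t=r0.inv().apply(np.asarray(pos)-o['position'])
    if yaw is None: rv=np.zeros(3)
    else:
        c,s=np.cos(yaw),np.sin(yaw);r1=R.from_matrix(np.array([[c,s,0],[s,-c,0],[0,0,-1]]).T)
        rv=(r0.inv()*r1).as_rotvec(degrees=True)
    print("turn",rv.round(2),"shift",t.round(4))
E
python3 - <<'E'
from h import *
Y=TY+np.pi/2
row([.42,.30,.2]);row([*tw(-.163,-.0037),.12],Y);row([*tw(-.163,-.0037),.06],Y)
E
```

```text
turn [0. 0. 0.] shift [-0.1948  0.2858  0.0309]
turn [-1.000e-02  7.000e-02 -1.717e+01] shift [-0.4858  0.428   0.1112]
turn [-1.000e-02  7.000e-02 -1.717e+01] shift [-0.4858  0.428   0.1712]
```

move_arm:
  moves:
    - [0,0,0,-0.195,0.286,0.03,0.04]
    - [0,0,-3,-0.195,0.286,0.03,0.04]
    - [0,0,-6,-0.195,0.286,0.03,0.04]
    - [0,0,-9,-0.195,0.286,0.03,0.04]
    - [0,0,-12,-0.195,0.286,0.03,0.04]
    - [0,0,-15,-0.195,0.286,0.03,0.04]
    - [0,0,-17.17,-0.195,0.286,0.03,0.04]
    - [0,0.07,-17.17,-0.486,0.428,0.11,0.04]
    - [0,0.07,-17.17,-0.486,0.428,0.11,0.04]
    - [0,0.07,-17.17,-0.486,0.428,0.11,0.04]

```text
clock: 1.1
position: [0.4331, 0.153, 0.1647]
ee_rot: [0.729, 0.684, 0.0, -0.0]
ft_force: [0.4, -0.3, -0.5]
grip_width: 0.472
```

```bash
python3 - <<'E'
from h import *
Y=TY+np.pi/2
row([*tw(-.163,-.0037),.06],Y)
E
```

```text
turn [-0.   -0.08 -0.02] shift [-0.1744  0.0275  0.1045]
```

move_arm:
  moves:
    - [0,0,0,-0.175,0.0275,0.05,0.04]
    - [0,0,0,-0.175,0.0275,0.05,0.04]
    - [0,0,0,-0.175,0.0275,0.05,0.04]
    - [0,0,0,-0.175,0.0275,0.05,0.04]
    - [0,0,0,-0.1745,0.0275,0.1045,0.04]
    - [0,0,0,-0.1745,0.0275,0.1045,0.04]
    - [0,0,0,-0.1745,0.0275,0.1045,0.04]
    - [0,0,0,-0.1745,0.0275,0.1045,0.04]

```text
clock: 1.9
position: [0.4505, -0.0199, 0.062]
ee_rot: [0.729, 0.685, 0.001, -0.0]
ft_force: [0.5, 0.3, 0.2]
grip_width: 0.467
```

```bash
python3 - <<'E'
from h import *
Y=TY+np.pi/2
o=manip.get_obs();print(o['position'],wt(o['position']),o['grip_width'])
row([*tw(-.165,-.0037),.0165],Y)
im=cams.camera("top")[:,:,::-1];im2=cams.camera("scene")[:,:,::-1]
a=cv2.resize(im[130:252,280:360],None,fx=4.5,fy=4.5,interpolation=cv2.INTER_CUBIC)
b=cv2.resize(im2[150:270,265:375],None,fx=4,fy=4.575,interpolation=cv2.INTER_CUBIC)
b=cv2.resize(b,(430,a.shape[0]));cv2.imwrite("pics/pre.png",np.hstack([a,b]))
E
```

```text
[ 0.45051838 -0.01993664  0.06204339] [-0.16205564 -0.00090297] 0.4670936595986052
turn [ 0.08 -0.1   0.07] shift [-0.0029 -0.003   0.0455]
```

View pics/pre.png

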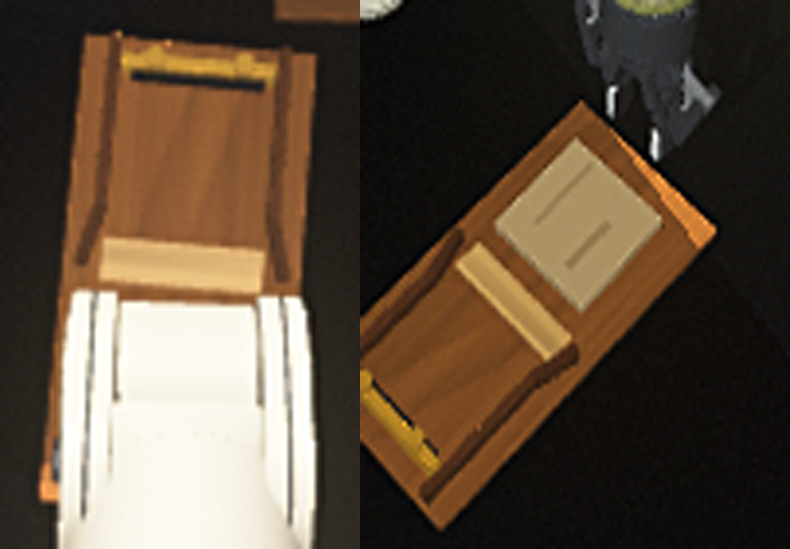

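The fingers (scene panel, tips at about (610,110) and (655,155)) stand clear behind the tile. The arm hides the tile in the top view, so the scene camera serves for checks. Now I descend.

move_arm:
  moves:
    - [0,0,0,-0.003,-0.004,0.025,0.04]
    - [0,0,0,-0.003,-0.004,0.038,0.04]
    - [0,0,0,-0.003,-0.003,0.044,0.04]
    - [0,0,0,-0.003,-0.003,0.0455,0.04]
    - [0,0,0,-0.003,-0.003,0.0455,0.04]
    - [0,0,0,-0.003,-0.003,0.0455,0.04]

```text
clock: 2.6
position: [0.4472, -0.0233, 0.0159]
ee_rot: [0.729, 0.684, 0.001, -0.0]
ft_force: [-0.2, -0.7, -0.2]
grip_width: 0.471
```

```bash
python3 - <<'E'
from h import *
Y=TY+np.pi/2
o=manip.get_obs();print(o['position'],wt(o['position']),o['ft_force'])
for d in(-.153,-.123,-.108):row([*tw(d,-.0037 if d<-.15 else -.0037+.0037*min(1,(d+.15)/.045)),.0165],Y)
E
```

```text
[ 0.44717887 -0.02326019  0.01589614] [-0.16517576 -0.0044333 ] [-0.17133766 -0.67206175 -0.16697893]
turn [ 0.08 -0.09  0.01] shift [ 0.0007  0.0122 -0.0006]
turn [ 0.08 -0.09  0.01] shift [ 0.0029  0.0422 -0.0005]
turn [ 0.08 -0.09  0.01] shift [ 0.0042  0.0572 -0.0005]
```

move_arm:
  moves:
    - [0.08,-0.09,0,0.0007,0.004,-0.0006,0.04]
    - [0.08,-0.09,0,0.0007,0.008,-0.0006,0.04]
    - [0.08,-0.09,0,0.0007,0.011,-0.0006,0.04]
    - [0.08,-0.09,0,0.0007,0.014,-0.0006,0.04]
    - [0.08,-0.09,0,0.001,0.017,-0.0006,0.04]
    - [0.08,-0.09,0,0.0014,0.021,-0.0006,0.04]
    - [0.08,-0.09,0,0.0018,0.025,-0.0006,0.04]
    - [0.08,-0.09,0,0.0022,0.029,-0.0006,0.04]
    - [0.08,-0.09,0,0.0026,0.033,-0.0006,0.04]
    - [0.08,-0.09,0,0.003,0.037,-0.0006,0.04]

```text
clock: 3.6
position: [0.4838, -0.0228, 0.0156]
ee_rot: [0.729, 0.684, -0.001, -0.0]
ft_force: [-1.5, -0.3, -1.2]
grip_width: 0.468
```

```bash
python3 - <<'E'
from h import *
o=manip.get_obs();print(o['position'],wt(o['position']),o['ft_force'])
im2=cams.camera("scene")[:,:,::-1]
cv2.imwrite("pics/p1.png",cv2.resize(im2[165:270,245:360],None,fx=5,fy=5,interpolation=cv2.INTER_CUBIC))
E
```

```text
[ 0.48384536 -0.02279633  0.01560928] [-0.128614   -0.00162533] [-1.50492931 -0.29973193 -1.24351469]
```

View pics/p1.png

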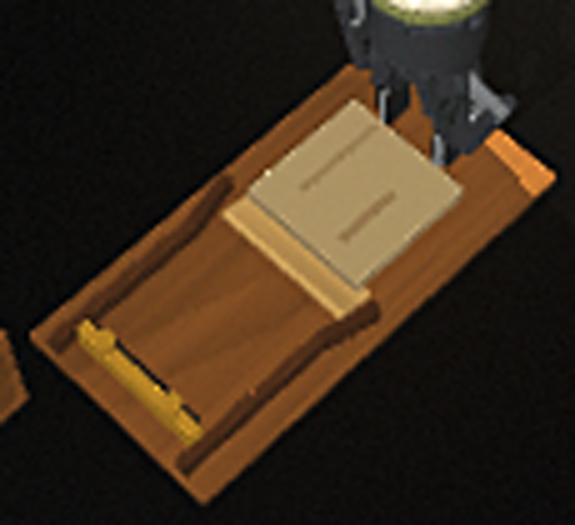

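The tile's front edge now lies on the ramp. Its corners are at (355,100), (462,191), (360,283) and (249,188).

```bash
python3 - <<'E'
from fit import *
from h import *
ti=np.array([[-.05,.05],[-.05,-.05],[.05,-.05],[.05,.05]])
q,r=fit(ti,.0225,[("scene",c2([[462,191],[355,100],[249,188],[360,283]]))],[.55,0,0]);print(q,r.round(1))
# scene-only tray
d=R.from_euler('z',.0645).apply([q[0]-.6135,q[1]+.0277,0]);print("tile in tray",d,np.degrees(q[2]+.0645))
Y=TY+np.pi/2
for d in(-.115,-.06,-.01):row([*tw(d,0),.0165],Y)
E
```

```text
[ 0.54322187 -0.0260894  -0.06799979] [ 0.7 -0.5  0.2 -0.5 -0.4  0.3 -0.5  0.6]
tile in tray [-0.07023581 -0.00292255  0.        ] -0.20052329975978145
turn [-0.04  0.02  0.01] shift [ 0.0015  0.0129 -0.0007]
turn [-0.04  0.02  0.01] shift [ 0.0015  0.0679 -0.0008]
turn [-0.04  0.02  0.01] shift [ 0.0015  0.1179 -0.0008]
```

move_arm:
  moves:
    - [0,0,0,0.0005,0.004,-0.0008,0.04]
    - [0,0,0,0.001,0.008,-0.0008,0.04]
    - [0,0,0,0.0015,0.012,-0.0008,0.04]
    - [0,0,0,0.002,0.016,-0.0008,0.04]
    - [0,0,0,0.0025,0.02,-0.0008,0.04]
    - [0,0,0,0.003,0.024,-0.0008,0.04]
    - [0,0,0,0.0035,0.028,-0.0008,0.04]
    - [0,0,0,0.004,0.032,-0.0008,0.04]

```text
clock: 4.45
position: [0.5162, -0.0208, 0.0165]
ee_rot: [0.729, 0.684, -0.001, -0.0]
ft_force: [-1.6, 0.7, 1.4]
grip_width: 0.471
```

```bash
python3 - <<'E'
from h import *
o=manip.get_obs();print(o['position'],wt(o['position']),o['ft_force'])
im2=cams.camera("scene")[:,:,::-1]
cv2.imwrite("pics/p2.png",cv2.resize(im2[165:270,245:360],None,fx=5,fy=5,interpolation=cv2.INTER_CUBIC))
E
```

```text
[ 0.51617804 -0.02082405  0.01646768] [-0.09647365  0.00241079] [-1.61820655  0.65706911  1.44050221]
```

View pics/p2.png

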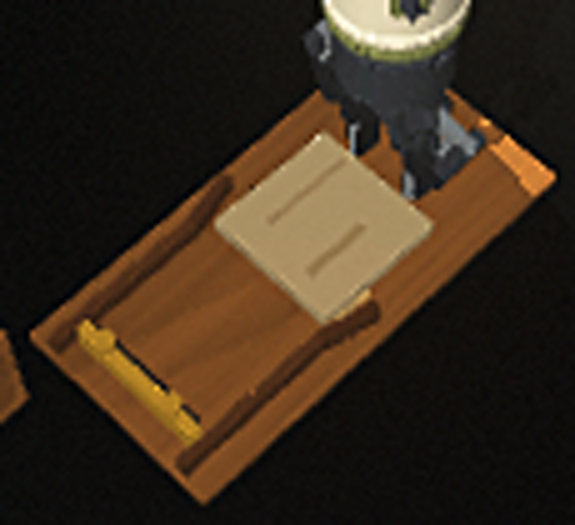

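The tile rides nose-up on the lip. Its corners are at (323,133), (434,226), (327,318) and (214,224).

```bash
python3 - <<'E'
from fit import *
from h import *
P=dict(BR=(323,133,.022),BL=(434,226,.022),TL=(327,318,.027),TR=(214,224,.027))
L={}
for k,(u,v,z) in P.items():
    w=at("scene",*c2([u,v]),z);L[k]=R.from_euler('z',.0645).apply([w[0]-.6135,w[1]+.0277,0])[:2];print(k,L[k].round(4))
print(sum(L.values())/4, "yaw",np.degrees(np.arctan2(*(L['TL']+L['TR']-L['BL']-L['BR'])[::-1])),np.degrees(np.arctan2(-(L['BL']-L['BR'])[0],(L['BL']-L['BR'])[1])))
Y=TY+np.pi/2
for d in(-.06,-.01):row([*tw(d,0.004),.0165],Y)
E
```

```text
BR [-0.0855 -0.0488]
BL [-0.0856  0.0514]
TL [0.0108 0.0507]
TR [ 0.0138 -0.0479]
[-0.03663854  0.0013579 ] yaw 0.024425777449985874 0.0489307139030544
turn [-0.02  0.02  0.01] shift [0.0014 0.0358 0.0001]
turn [-0.02  0.02  0.01] shift [0.0014 0.0858 0.0001]
```

Centred at +1.4 mm with yaw about 0. I continue with a 1 mm drift back.

move_arm:
  moves:
    - [0,0,0,-0.0001,0.004,0,0.04]
    - [0,0,0,-0.0002,0.008,0,0.04]
    - [0,0,0,-0.0003,0.012,0,0.04]
    - [0,0,0,-0.0004,0.016,0,0.04]
    - [0,0,0,-0.0005,0.02,0,0.04]
    - [0,0,0,-0.0006,0.024,0,0.04]
    - [0,0,0,-0.0007,0.028,0,0.04]
    - [0,0,0,-0.0008,0.032,0,0.04]
    - [0,0,0,-0.001,0.035,0,0.04]
    - [0,0,0,-0.001,0.038,0,0.04]

```text
clock: 5.5
position: [0.5539, -0.0244, 0.0164]
ee_rot: [0.729, 0.684, -0.001, -0.0]
ft_force: [-2.2, -0.0, 0.2]
grip_width: 0.467
```

move_arm:
  moves:
    - [0,0,0,0,0.003,0,0.04]
    - [0,0,0,0,0.006,0,0.04]
    - [0,0,0,0,0.009,0,0.04]
    - [0,0,0,0,0.012,0,0.04]
    - [0,0,0,0,0.015,0,0.04]
    - [0,0,0,0,0.018,0,0.04]
    - [0,0,0,0,0.021,0,0.04]
    - [0,0,0,0,0.024,0,0.04]
    - [0,0,0,0,0.027,0,0.04]
    - [0,0,0,0,0.03,0,0.04]

```text
clock: 6.5
position: [0.5839, -0.0262, 0.0164]
ee_rot: [0.729, 0.684, -0.001, -0.0]
ft_force: [-0.8, 0.4, -0.2]
grip_width: 0.469
```

```bash
python3 - <<'E'
from h import *
Y=TY+np.pi/2
o=manip.get_obs();print(o['position'],wt(o['position']),o['ft_force'])
row([*tw(-.01,0.0015),.0165],Y)
E
```

```text
[ 0.58386968 -0.02620701  0.01638096] [-0.02857633  0.00136815] [-0.84282579  0.38497561 -0.16084951]
turn [-0.07  0.02 -0.01] shift [ 0.0001  0.0186 -0.0001]
```

move_arm:
  moves:
    - [0,0,0,0,0.003,0,0.04]
    - [0,0,0,0,0.006,0,0.04]
    - [0,0,0,0,0.009,0,0.04]
    - [0,0,0,0,0.012,0,0.04]
    - [0,0,0,0,0.015,0,0.04]
    - [0,0,0,0,0.018,0,0.04]
    - [0,0,0,0,0.021,0,0.04]
    - [0,0,0,0,0.023,0,0.04]
    - [0,0,0,0,0.0245,0,0.04]
    - [0,0,0,0,0.0245,0,0.04]

```text
clock: 7.5
position: [0.6083, -0.0278, 0.0164]
ee_rot: [0.729, 0.684, -0.0, -0.0]
ft_force: [-0.6, -0.5, 0.1]
grip_width: 0.467
```

move_arm:
  moves:
    - [0,0,0,0,-0.003,0,0.04]
    - [0,0,0,0,-0.006,0,0.04]
    - [0,0,0,0,-0.006,0,0.04]
    - [0,0,0,0,-0.006,0,0.04]
    - [0,0,0,0,-0.006,0,0.04]

```text
clock: 8.0
position: [0.6022, -0.0274, 0.0165]
ee_rot: [0.729, 0.684, -0.0, -0.0]
ft_force: [0.6, -0.1, 0.1]
grip_width: 0.471
```

```bash
python3 - <<'E'
from h import *
o=manip.get_obs();print(o['position'],wt(o['position']),o['ft_force'])
im2=cams.camera("scene")[:,:,::-1]
cv2.imwrite("pics/p3.png",cv2.resize(im2[165:270,245:360],None,fx=5,fy=5,interpolation=cv2.INTER_CUBIC))
E
```

```text
[ 0.60217748 -0.02736387  0.01647899] [-0.01023202  0.00138457] [ 0.63785863 -0.12152297  0.13617306]
```

View pics/p3.png

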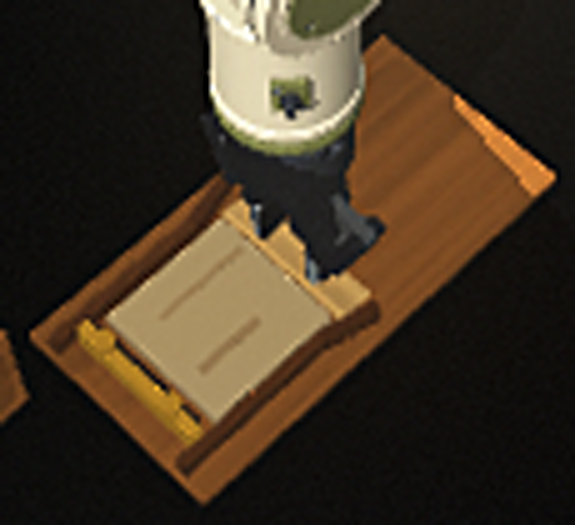

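The tile sits between the guides and just past the lip, its front a few mm short of the buffer. Advancing slowly while watching the force.

move_arm:
  moves:
    - [0,0,0,0,0.003,0,0.04]
    - [0,0,0,0,0.005,0,0.04]
    - [0,0,0,0,0.006,0,0.04]
    - [0,0,0,0,0.007,0,0.04]
    - [0,0,0,0,0.008,0,0.04]
    - [0,0,0,0,0.008,0,0.04]

```text
clock: 8.65
position: [0.61, -0.0279, 0.0162]
ee_rot: [0.729, 0.684, -0.001, -0.0]
ft_force: [-1.2, -0.8, -0.2]
grip_width: 0.47
```

move_arm:
  moves:
    - [0,0,0,0,0.0007,0,0.04]
    - [0,0,0,0,0.0013,0,0.04]
    - [0,0,0,0,0.002,0,0.04]
    - [0,0,0,0,0.002,0,0.04]

```text
clock: 9.05
position: [0.6122, -0.028, 0.0163]
ee_rot: [0.729, 0.684, -0.0, -0.0]
ft_force: [-0.5, 0.1, 0.1]
grip_width: 0.467
```

move_arm:
  moves:
    - [0,0,0,0,0.0007,0,0.04]
    - [0,0,0,0,0.0013,0,0.04]
    - [0,0,0,0,0.0015,0,0.04]
    - [0,0,0,0,0.0015,0,0.04]

```text
clock: 9.45
position: [0.6136, -0.0282, 0.0163]
ee_rot: [0.729, 0.684, -0.0, -0.0]
ft_force: [-0.2, -0.3, -0.5]
grip_width: 0.471
```

move_arm:
  moves:
    - [0,0,0,0,0.0007,0,0.04]
    - [0,0,0,0,0.0013,0,0.04]
    - [0,0,0,0,0.0015,0,0.04]
    - [0,0,0,0,0.0015,0,0.04]

```text
clock: 9.85
position: [0.6151, -0.0282, 0.0164]
ee_rot: [0.729, 0.684, -0.0, -0.0]
ft_force: [-0.3, 0.4, 0.2]
grip_width: 0.466
```

move_arm:
  moves:
    - [0,0,0,0,0.0005,0,0.04]
    - [0,0,0,0,0.001,0,0.04]
    - [0,0,0,0,0.001,0,0.04]

```text
clock: 10.15
position: [0.6159, -0.0282, 0.0163]
ee_rot: [0.729, 0.684, -0.001, -0.001]
ft_force: [-1.1, 0.0, 1.2]
grip_width: 0.469
```

move_arm:
  moves:
    - [0,0,0,0,0.0005,0,0.04]
    - [0,0,0,0,0.001,0,0.04]
    - [0,0,0,0,0.001,0,0.04]

```text
clock: 10.45
position: [0.6165, -0.0283, 0.0162]
ee_rot: [0.729, 0.684, -0.001, -0.001]
ft_force: [-4.4, 0.2, 2.8]
grip_width: 0.469
```

move_arm:
  moves:
    - [0,0,0,0,0.0005,0,0.04]
    - [0,0,0,0,0.001,0,0.04]
    - [0,0,0,0,0.001,0,0.04]

```text
clock: 10.75
position: [0.617, -0.0283, 0.0161]
ee_rot: [0.729, 0.684, -0.001, -0.001]
ft_force: [-7.5, 0.8, 4.6]
grip_width: 0.467
```

move_arm:
  moves:
    - [0,0,0,0,0.0005,0,0.04]
    - [0,0,0,0,0.0005,0,0.04]
    - [0,0,0,0,0.0005,0,0.04]
    - [0,0,0,0,0.0005,0,0.04]

```text
clock: 11.15
position: [0.6172, -0.0283, 0.0161]
ee_rot: [0.729, 0.684, -0.001, -0.001]
ft_force: [-9.1, 1.1, 5.4]
grip_width: 0.47
```

move_arm:
  moves:
    - [0,0,0,0,0,0,0.04]
    - [0,0,0,0,0,0,0.04]
    - [0,0,0,0,0,0,0.04]
    - [0,0,0,0,0,0,0.04]

```text
clock: 11.55
position: [0.6172, -0.0283, 0.0161]
ee_rot: [0.729, 0.684, -0.001, -0.001]
ft_force: [-8.8, 0.5, 5.0]
grip_width: 0.466
```

```bash
python3 - <<'E'
from h import *
Y=TY+np.pi/2
o=manip.get_obs();print(o['position'],wt(o['position']),o['ft_force'])
im2=cams.camera("scene")[:,:,::-1]
cv2.imwrite("pics/p4.png",cv2.resize(im2[165:270,245:360],None,fx=5,fy=5,interpolation=cv2.INTER_CUBIC))
E
```

```text
[ 0.61723302 -0.02828727  0.01612423] [0.00485175 0.00142595] [-8.82508038  0.49850013  4.97166579]
```

View pics/p4.png

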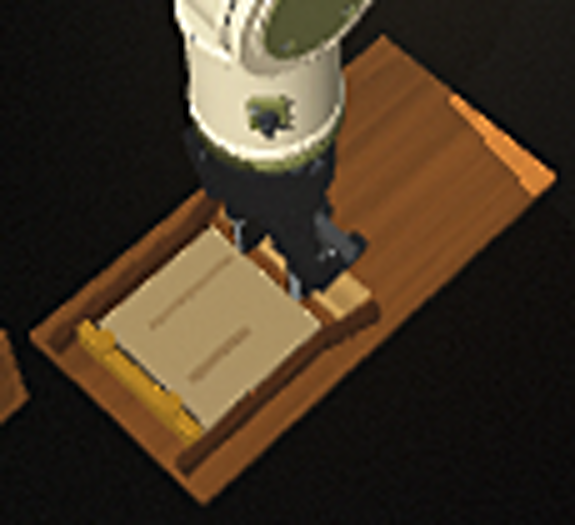

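The tile lies flat against the buffer, pressed steadily at about 9 N for 0.8 s. Now I draw back, lift and go to the cup.

move_arm:
  moves:
    - [0,0,0,0,-0.005,0,0.04]
    - [0,0,0,0,-0.015,0,0.04]
    - [0,0,0,0,-0.015,-0.03,0.04]
    - [0,0,0,0,-0.015,-0.08,0.0854]
    - [0,0,0,0,-0.015,-0.13,0.0854]
    - [0,0,0,0,-0.015,-0.16,0.0854]
    - [0,0,0,0,-0.015,-0.16,0.0854]

```text
clock: 12.3
position: [0.6061, -0.0278, 0.1817]
ee_rot: [0.73, 0.684, 0.003, 0.002]
ft_force: [0.6, -0.2, 0.8]
grip_width: 1.001
```

```bash
python3 - <<'E'
from h import *
Y=TY+np.pi/2
o=manip.get_obs();print(o['position'],o['grip_width'])
row([.4703,.3005,.17],Y)
E
```

```text
[ 0.60614468 -0.02777353  0.18169698] 1.001480051681037
turn [ 0.45 -0.07 -0.03] shift [ 0.3188 -0.1568  0.0109]
```

move_arm:
  moves:
    - [0,0,0,0.319,-0.156,0.01,0.0854]
    - [0,0,0,0.319,-0.156,0.01,0.0854]
    - [0,0,0,0.319,-0.156,0.01,0.0854]
    - [0,0,0,0.319,-0.156,0.01,0.0854]
    - [0,0,0,0.319,-0.156,0.01,0.0854]
    - [0,0,0,0.319,-0.156,0.01,0.0854]
    - [0,0,0,0.319,-0.156,0.01,0.0854]
    - [0,0,0,0.319,-0.156,0.01,0.0854]
    - [0,0,0,0.319,-0.156,0.01,0.0854]
    - [0,0,0,0.319,-0.156,0.01,0.0854]

```text
clock: 13.3
position: [0.4689, 0.2995, 0.166]
ee_rot: [0.73, 0.684, -0.001, -0.0]
ft_force: [0.7, -1.2, -0.2]
grip_width: 0.998
```

```bash
python3 - <<'E'
from h import *
Y=TY+np.pi/2
o=manip.get_obs();print(o['position'],o['grip_width'])
row([.4703,.3005,.031],Y)
im=cams.camera("top")[:,:,::-1]
a=cv2.resize(im[130:252,280:360],None,fx=4.8,fy=4.8,interpolation=cv2.INTER_CUBIC)
cv2.imwrite("pics/p5.png",a)
E
```

```text
[0.46893147 0.299475   0.16602192] 0.9978002700109784
turn [-0.06  0.06 -0.08] shift [0.0013 0.0014 0.135 ]
```

View pics/p5.png

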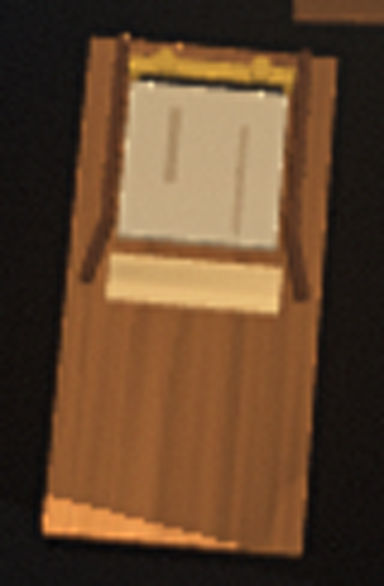

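The tile lies flat in the pocket. Its corners in the crop are at (132,82), (288,95), (276,248) and (119,237). Next I lower onto the cup and fit the tile.

```bash
python3 - <<'E'
from fit import *
ti=np.array([[-.05,.05],[-.05,-.05],[.05,-.05],[.05,.05]])
a=c1([[119,237],[276,248],[288,95],[132,82]]);b=c2([[320,322],[212,228],[95,325],[205,428]])
for m in([("top",a),("scene",b)],[("top",a)],[("scene",b)]):
    q,r=fit(ti,.022,m,[.67,0,0]);print(q,np.degrees(q[2]),wt(q),r.round(1))
E
```

```text
[ 0.67589028 -0.03365238 -0.0617471 ] -3.5378482817772223 [ 0.06373206 -0.00017668] [-0.5 -0.7  0.2 -0.2 -0.  -0.3 -0.4 -0.3  0.4 -0.3 -0.2 -1.  -0.1 -0.4
  0.2 -0.3]
[ 0.67473788 -0.03426016 -0.0588572 ] -3.37226902680052 [ 0.06262089 -0.00085692] [-0.3 -0.2  0.4  0.1  0.1  0.  -0.3  0.1]
[ 0.67723225 -0.03274886 -0.06509039] -3.729404839788172 [0.0650135  0.00081082] [ 0.4  0.2 -0.2 -0.6 -0.2  0.  -0.   0.2]
```

move_arm:
  moves:
    - [0,0,0,0.0013,0.0014,0.04,0.0854]
    - [0,0,0,0.0013,0.0014,0.08,0.0854]
    - [0,0,0,0.0013,0.0014,0.11,0.0854]
    - [0,0,0,0.0013,0.0014,0.125,0.0854]
    - [0,0,0,0.0013,0.0014,0.135,0.0854]
    - [0,0,0,0.0013,0.0014,0.135,0.0854]
    - [0,0,0,0.0013,0.0014,0.135,0.0854]

```text
clock: 14.05
position: [0.4707, 0.3023, 0.0327]
ee_rot: [0.73, 0.684, 0.0, -0.0]
ft_force: [-0.0, -0.0, 0.1]
grip_width: 1.003
```

Tile centre is at (0.676,-0.0335), tray x about 64 mm, flat. Close on the cup.

move_arm:
  grip_force: 30
  moves:
    - [0,0,0,0,0,0,0.06]
    - [0,0,0,0,0,0,0.055]
    - [0,0,0,0,0,0,0.05]
    - [0,0,0,0,0,0,0.045]
    - [0,0,0,0,0,0,0.04]
    - [0,0,0,0,0,0,0.04]
    - [0,0,0,0,0,0,0.04]
    - [0,0,0,0,0,0,0.04]

```text
clock: 14.85
position: [0.4703, 0.3023, 0.0325]
ee_rot: [0.729, 0.684, 0.0, -0.0]
ft_force: [-0.5, -1.3, 6.5]
grip_width: 0.604
```

move_arm:
  moves:
    - [0,0,0,0,0,-0.01,0.04]
    - [0,0,0,0,0,-0.03,0.04]
    - [0,0,0,0,0,-0.06,0.04]
    - [0,0,0,0,0,-0.085,0.04]
    - [0,0,0,0,0,-0.1,0.04]
    - [0,0,0,0,0,-0.1,0.04]
    - [0,0,0,0,0,-0.1,0.04]

```text
clock: 15.55
position: [0.4697, 0.302, 0.1313]
ee_rot: [0.729, 0.684, -0.001, -0.0]
ft_force: [-0.5, -0.3, -2.4]
grip_width: 0.601
```

```bash
python3 - <<'E'
from h import *
Y=TY+np.pi/2
o=manip.get_obs();print(o['position'],o['grip_width']*.0854,o['ft_force'])
row([.676,-.0335,.133],Y)
cv2.imwrite("pics/p6s.png",cv2.resize(cams.camera("scene")[190:300,360:480,::-1],None,fx=5,fy=5,interpolation=cv2.INTER_CUBIC))
E
```

```text
[0.469715   0.30197164 0.13128306] 0.051349300429710566 [-0.51956007 -0.32907712 -2.36092253]
turn [-0.08  0.01 -0.  ] shift [-0.3216  0.2273 -0.0019]
```

View pics/p6s.png

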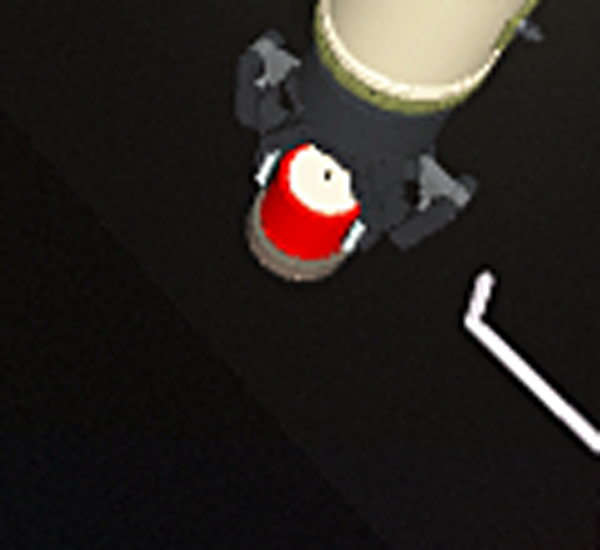

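The cup is held at 51 mm opening, weight 2.4 N, and looks upright. Its foot is 32.5 mm below the TCP. Carry it over.

move_arm:
  moves:
    - [0,0,0,-0.015,0.01,0,0.04]
    - [0,0,0,-0.045,0.032,0,0.04]
    - [0,0,0,-0.08,0.056,0,0.04]
    - [0,0,0,-0.115,0.081,0,0.04]
    - [0,0,0,-0.15,0.106,0,0.04]
    - [0,0,0,-0.185,0.131,0,0.04]
    - [0,0,0,-0.22,0.155,0,0.04]
    - [0,0,0,-0.255,0.18,0,0.04]
    - [0,0,0,-0.285,0.201,0,0.04]
    - [0,0,0,-0.305,0.216,0,0.04]

```text
clock: 16.6
position: [0.666, -0.0196, 0.1296]
ee_rot: [0.73, 0.683, -0.002, -0.0]
ft_force: [-0.0, 0.1, -1.8]
grip_width: 0.599
```

move_arm:
  moves:
    - [0,0,0,-0.01,0.007,0,0.04]
    - [0,0,0,-0.0165,0.0113,0,0.04]
    - [0,0,0,-0.0165,0.0113,0,0.04]
    - [0,0,0,-0.0165,0.0113,0,0.04]
    - [0,0,0,-0.0165,0.0113,0,0.04]

```text
clock: 17.1
position: [0.6759, -0.0316, 0.1313]
ee_rot: [0.729, 0.685, -0.0, -0.001]
ft_force: [1.0, -0.4, -1.9]
grip_width: 0.604
```

```bash
python3 - <<'E'
from h import *
Y=TY+np.pi/2
o=manip.get_obs();print(o['position'],o['grip_width']*.0854,o['ft_force'])
row([.676,-.0335,.057],Y)
E
```

```text
[ 0.67589493 -0.03161939  0.13127416] 0.05157590543874555 [ 1.01389943 -0.36146963 -1.9085706 ]
turn [-0.08 -0.03  0.1 ] shift [-0.0019  0.0003  0.0743]
```

move_arm:
  moves:
    - [0,0,0,-0.0015,0,0.02,0.04]
    - [0,0,0,-0.0015,0,0.045,0.04]
    - [0,0,0,-0.0015,0,0.06,0.04]
    - [0,0,0,-0.0015,0,0.068,0.04]
    - [0,0,0,-0.0015,0,0.072,0.04]
    - [0,0,0,-0.0015,0,0.073,0.04]
    - [0,0,0,-0.0015,0,0.073,0.04]

```text
clock: 17.8
position: [0.6765, -0.0349, 0.0591]
ee_rot: [0.729, 0.684, -0.0, 0.0]
ft_force: [0.7, 0.5, -2.8]
grip_width: 0.6
```

move_arm:
  moves:
    - [0,0,0,0,0,0.0005,0.04]
    - [0,0,0,0,0,0.001,0.04]
    - [0,0,0,0,0,0.0015,0.04]
    - [0,0,0,0,0,0.002,0.04]
    - [0,0,0,0,0,0.002,0.04]

```text
clock: 18.3
position: [0.6759, -0.0348, 0.0562]
ee_rot: [0.729, 0.684, -0.001, -0.0]
ft_force: [0.4, -0.1, -1.8]
grip_width: 0.602
```

move_arm:
  moves:
    - [0,0,0,0,0,0.0005,0.04]
    - [0,0,0,0,0,0.001,0.04]
    - [0,0,0,0,0,0.001,0.04]

```text
clock: 18.6
position: [0.6759, -0.0349, 0.0551]
ee_rot: [0.729, 0.684, -0.001, -0.0]
ft_force: [-0.5, -0.6, -2.0]
grip_width: 0.599
```

move_arm:
  moves:
    - [0,0,0,0,0,0.0003,0.04]
    - [0,0,0,0,0,0.0006,0.04]
    - [0,0,0,0,0,0.0006,0.04]

```text
clock: 18.9
position: [0.676, -0.0349, 0.0547]
ee_rot: [0.729, 0.684, -0.001, -0.0]
ft_force: [0.1, -0.5, -2.5]
grip_width: 0.598
```

move_arm:
  moves:
    - [0,0,0,0,0,0.0003,0.04]
    - [0,0,0,0,0,0.0006,0.04]
    - [0,0,0,0,0,0.0006,0.04]

```text
clock: 19.2
position: [0.6761, -0.0349, 0.0546]
ee_rot: [0.729, 0.684, -0.0, -0.0]
ft_force: [-4.3, 0.0, 5.1]
grip_width: 0.599
```

Contact made, with about 7 N on the tile. Open slowly.

move_arm:
  moves:
    - [0,0,0,0,0,0,0.053]
    - [0,0,0,0,0,0,0.055]
    - [0,0,0,0,0,0,0.06]
    - [0,0,0,0,0,0,0.07]
    - [0,0,0,0,0,0,0.0854]
    - [0,0,0,0,0,0,0.0854]
    - [0,0,0,0,0,0,0.0854]

```text
clock: 19.9
position: [0.676, -0.0348, 0.0541]
ee_rot: [0.729, 0.684, -0.001, -0.0]
ft_force: [-0.5, -0.4, 0.0]
grip_width: 0.998
```

move_arm:
  moves:
    - [0,0,0,0,0,-0.01,0.0854]
    - [0,0,0,0,0,-0.03,0.0854]
    - [0,0,0,0,0,-0.06,0.0854]
    - [0,0,0,0,0,-0.1,0.0854]
    - [0,0,0,0,0,-0.14,0.0854]
    - [0,0,0,0,-0.05,-0.18,0.0854]
    - [0,0,0,0,-0.1,-0.18,0.0854]
    - [0,0,0,0,-0.15,-0.18,0.0854]
    - [0,0,0,0.05,-0.18,-0.18,0.0854]
    - [0,0,0,0.1,-0.18,-0.18,0.0854]

```text
clock: 20.9
position: [0.5018, 0.0628, 0.236]
ee_rot: [0.731, 0.682, 0.001, -0.0]
ft_force: [2.2, 1.2, -0.2]
grip_width: 1.002
```

move_arm:
  moves:
    - [0,0,0,0.05,0,0,0.0854]
    - [0,0,0,0.1,0,0,0.0854]
    - [0,0,0,0.15,0,0,0.0854]
    - [0,0,0,0.2,0,0,0.0854]
    - [0,0,0,0.25,0,0,0.0854]
    - [0,0,0,0.25,0,0,0.0854]

```text
clock: 21.5
position: [0.5176, 0.3218, 0.2339]
ee_rot: [0.726, 0.688, -0.0, -0.002]
ft_force: [-0.1, -0.9, -1.0]
grip_width: 1.001
```

```bash
python3 - <<'E'
from h import *
o=manip.get_obs();print(o['position'],o['grip_width']*.0854,o['ft_force'])
a=cv2.resize(cams.camera("top")[130:252,270:370,::-1],None,fx=4,fy=4,interpolation=cv2.INTER_CUBIC)
b=cv2.resize(cams.camera("scene")[165:287,250:350,::-1],None,fx=4,fy=4,interpolation=cv2.INTER_CUBIC)
cv2.imwrite("pics/p7.png",np.hstack([a,b]))
E
```

```text
[0.51758391 0.32177317 0.23385409] 0.08552604111526498 [-0.13588665 -0.86312039 -1.01414761]
```

View pics/p7.png

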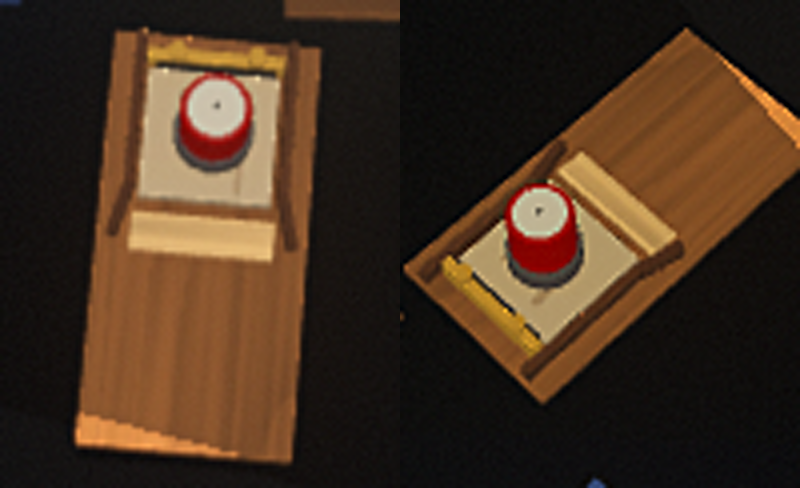

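The cup stands upright on the tile. The red top's centre is at (215,107) in the top view and (141,211) in the scene panel. One numeric check before handing in.

```bash
python3 - <<'E'
from fit import *
a=at("top",*c1((215.5,107),(270,130),4),.092);b=at("scene",*c1((141,211),(250,165),4),.092)
print(a,b,"mean in tray",wt((a+b)/2),"off tile",np.linalg.norm((a+b)/2-[.6759,-.0337]))
print("foot bbox pred top")
if np.linalg.norm((a+b)/2-[.6759,-.0337])<.009: print(manip.hand_in())
E
```

```text
[ 0.67639177 -0.03580655] [ 0.67334949 -0.03601072] mean in tray [ 0.0628588  -0.00249352] off tile 0.002436735805803113
foot bbox pred top
the job is handed in; nothing more can be done
None
```

I pushed the tile over the lip into the pocket and pressed it on the stop at about 9 N for roughly 0.8 s. I then set the cup on the tile, let go, backed the arm away and handed in at about 21.6 s on the robot's clock. `hand_in()` gives no verdict, so I don't have the judged result.

- **Tile:** the fit after the press put its centre about 64 mm past the lip's middle. In the pictures it lay flat and square in the pocket.
- **Push:** the highest force I read while the tile was on the stop was about 9 N, at the end of each move call.
- **Cup:** the set-down force was about 7 N. Afterwards the cup looked upright, with its centre about 2.5 mm from the tile's centre. The two cameras agreed on that to within about 3 mm.
- **Sideways force:** at set-down I read a brief 4 N along x. It was gone after release.
- **Bystanders:** I did not measure their positions again. The arm only crossed the table above them, and no force reading suggested it touched one.

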